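Press the tall paint jar's flip lid shut

ROBOT

A 7-joint arm with a two-finger parallel gripper is mounted at the origin on the work surface. World frame = base frame: x ahead of the robot, y to its left, z up, the work surface at z = 0. Lengths are in m, angles in rad, forces in N, time in s.
With the tool pointing down it reaches from about 0.425 to 1.025 m from the base axis. Payload 3.6 kg.
Tool frame: the origin (TCP) lies between the finger pads; the fingertips stand 17 mm ahead of it and the grasp point (between the pads) lies 2 mm behind it; y points along the fingers, x is the direction in which the jaws open and shut, and the axes are right-handed (so a half turn about y gives the same grasp; the last joint's range is limited). The gripper opens to 85 mm and grips with 20 to 120 N. Pads are 22 mm wide; open, the fingers measure 114 mm over their backs; the gripper's body (76 mm by 85 mm) begins 54 mm behind the grasp point. The pads swing forward as they close: fully open they stand 13 mm farther back than shut.
Start: joints at [-1.442, 0.591, 0.048, 1.609, -0.033, 0.943, -0.034], TCP at [0.159, 0.707, 0.248] pointing down, gripper open.
Joint ranges: [-2.69, 2.69], [-0.47, 2.24], [-1.27, 1.36], [0.19, 2.51], [-1.53, 4.68], [0.08, 2.07], [-3.09, 3.09]. Speed limits (rad/s): [2.57, 2.57, 3.14, 3.14, 3.14, 3.14, 3.14].

INTERFACE

Orientations are given as a unit quaternion [x, y, z, w].
In Python, from workcell import bot, imaging gives the robot as it stands. Calls block until the motion is done:
- bot.move_pose(position, orientation): joint-space move of the TCP to a pose.
- bot.move_l(position, frame=None, max_speed=0.15, contact_N=None): straight line of the TCP; frame=None keeps the orientation; max_speed is the mean speed in m/s. With contact_N (N) it stops when the force on the tool has changed by that much, and returns True; else False.
- bot.goto_joints(angles): joint-space move.
- bot.set_gripper(opening, effort=None): finger opening in m; effort is the grip in N (None keeps the last); returns when the fingers have stopped.
- bot.sleep(seconds).
- bot.inverse_kinematics(position, orientation): joint angles nearest the present ones, or None.
- bot.get_obs(): the state.
- imaging.snapshot(name): name is "scene" or "top" or "wrist"; returns a dict with "img" (384x512x3 uint8, red, green, blue), "camera_matrix" (3x3 intrinsics, pixels), "position" and "orientation" of the camera in the world. Camera axes: x right, y up, looking along -z (the intrinsics and any distortion apply to the point x, -y, -z); pixel columns grow to the right and rows downward; lengths in m; the calibration is good to about 2 mm. A picture is of the moment at which its call begins. There is no depth.
A pose or a line that the arm cannot do raises bot.IKError and nothing moves.
- bot.sign_off(): hands the job in, once; it reports no verdict.
The state is a dict: "time_s": time; "joints": joint angles; "joint_velocities": joint speeds; "tau": joint torques, N m; "ee_pos": TCP position; "eef_rot": TCP orientation; "force": force on the tool from outside, world axes, zero at the start; "moment": the same for the moment, N m; "finger_gap": finger opening in m.
Only numpy, scipy, OpenCV 4.12 (cv2) and the standard library are available. Lean on these libraries where they do the work, as an engineer would, in place of code of your own. Each camera call takes 0.05 s, during which the arm holds its last target.

TASK

Three white paint jars stand on the studio table with their hinged flip lids half open. The tall jar is finished with: press its lid fully shut with your fingertips, gently and without gripping, lifting, tipping or shoving the jar, then withdraw. The two lower jars are still in use, so leave them, their open lids, the squeeze bottle and the brush as they are.

Things in the scene. Friction and masses are not known exactly. Their poses are not given: they have to be found in the camera images.
- jar_tall: The tall jar: white plastic, round, 72 mm across, 125 mm high to the rim, loose on the table, 0.4 to 0.7 kg. Origin: centre of its underside; z up. The lid's hinge is on its +x side, the lid's free edge with a small thumb tab on its -x side when shut. Lid: flat disc 74 mm across, 8 mm thick, lying on the rim when shut (its top then 133 mm above the table); the tab stands out another 10 mm.
- lid_tall (a joint): Opening angle of the tall jar's lid, rad: 0 shut, growing as it opens, 1.57 upright, end stop at 1.6. It starts between 0.7 and 1.2. The hinge is stiff: the lid stays where it is left, and about 0.5 N at its free edge moves it; it has no catch.
- lid_tall_hinge (a point): Point on the tall lid's hinge line, at rim height (125 mm above the table), 36 mm from the jar's axis. The hinge line is level, along the jar's y axis.
- lid_tall_edge (a point): Point on the outer (upper) face of the tall lid, 66 mm from the hinge line and 8 mm (the lid's thickness) off the hinge plane, 7 mm in from the free edge of the disc. It moves with the lid.
- jar_wide: Wide low jar, white plastic, 92 mm across, 70 mm high to the rim, loose, 0.5 kg, to be left alone. Its flip lid is half open too and rises to at most 170 mm. Origin: centre of its underside; hinge on its +x side.
- lid_wide_edge (a point): Point on the outer face of the wide jar's lid near its free edge; moves with that lid.
- jar_small: Small low jar, white plastic, 68 mm across, 75 mm high to the rim, loose, 0.35 kg, to be left alone. Its flip lid is half open too and rises to at most 155 mm. Origin: centre of its underside; hinge on its +x side.
- lid_small_edge (a point): Point on the outer face of the small jar's lid near its free edge; moves with that lid.
- squeeze: Loose squeeze bottle, 60 mm across, 150 mm high, to be left alone. Origin: centre of its underside.
- brush: Loose paint brush lying on the table, to be left alone.
Not all that is in view belongs to the job. Leave any green, orange or turquoise look-alike of the jar_tall alone.

How it is judged:
On the way:
1. the fingers press the tall jar's lid down to within 0.15 rad of shut (contact force between the fingers and jar_tall above 0.2 N and value of joint lid_tall below 0.15 rad), for 0.05 s.
At the end, for the whole second after the job is handed in: The tall jar's lid is shut (under 0.06 rad, about 4 mm at its edge), the jar stands upright (within 0.05 rad), at rest and within 25 mm of where it stood; the other jars, their lids, the bottle and the brush are within 12 mm of where they were (value of joint lid_tall below 0.06 rad and angle between jar_tall's own z axis and vertical below 0.05 rad and distance of jar_tall from where it was at the start of the episode below 0.025 m and linear speed of jar_tall below 0.02 m/s and distance of each of jar_wide, lid_wide_edge, jar_small, lid_small_edge, squeeze, brush from where it was at the start of the episode below 0.012 m); the robot touches nothing.
It fails at once if the tall jar lifted, carried or shoved more than 25 mm (distance of jar_tall from where it was at the start of the episode above 0.025 m or height (world z) of jar_tall above 0.01 m).
It fails at once if the tall jar tipped by more than 0.2 rad (angle between jar_tall's own z axis and vertical above 0.2 rad).
It fails at once if the jar pressed harder than 30 N (contact force between the fingers and jar_tall above 30 N).
It fails at once if another jar, its lid, the bottle or the brush moved more than 12 mm (distance of any of jar_wide, lid_wide_edge, jar_small, lid_small_edge, squeeze, brush from where it was at the start of the episode above 0.012 m).
It also fails if it takes over 38 s, if anything falls off the work surface, if the arm or the gripper's body presses on something with over 40 N, if the wrist force passes 120 N, or if a joint passes its speed limit or range.

## Working session

There is one attempt and no reset: what is moved stays moved. The work goes in short steps, each a Python script; the robot and the scene stay as the last script left them, time stands still between calls to the robot, and variables do not carry over. Pictures are saved under pics/ and viewed, and the job is handed in when it is done.

```bash
mkdir -p pics; ls
cat > h.py <<'E'
import numpy as np, cv2
from workcell import bot, imaging
from scipy.spatial.transform import Rotation as R
def snap(n,f):
    s=imaging.snapshot(n); cv2.imwrite('pics/'+f,cv2.cvtColor(s['img'],cv2.COLOR_RGB2BGR)); np.save('pics/'+f+'.npy',s,allow_pickle=True); return s
def load(f): return np.load('pics/'+f+'.npy',allow_pickle=True).item()
def proj(s,P):
    p=R.from_quat(s['orientation']).inv().apply(np.atleast_2d(P)-s['position']); p=p*[1,-1,-1]
    q=p@np.array(s['camera_matrix']).T; return q[:,:2]/q[:,2:]
def ray(s,u,v):
    d=np.linalg.inv(s['camera_matrix'])@[u,v,1.]; d=d*[1,-1,-1]
    return np.array(s['position']),R.from_quat(s['orientation']).apply(d)
def onz(s,u,v,z):
    o,d=ray(s,u,v); return o+d*(z-o[2])/d[2]
E
python3 - <<'E'
from h import *
for n in ['scene','top','wrist']:
    s=snap(n,n+'0.png'); print(n,[k for k in s],s['position'],s['orientation'],s['camera_matrix'])
o=bot.get_obs(); print(o)
E
```

```text
pics
scene ['img', 'camera_matrix', 'position', 'orientation'] [1.36020695 0.19207472 0.85447754] [0.26484625 0.32133501 0.7066118  0.57210143] [[415.84139556   0.         260.86011136]
 [  0.         415.84139556 192.20044305]
 [  0.           0.           1.        ]]
top ['img', 'camera_matrix', 'position', 'orientation'] [0.3310984  0.02543855 1.00081208] [-0.08199297  0.08968778  0.71158811 -0.69200839] [[376.40903595   0.         256.65780189]
 [  0.         376.40903595 188.41108492]
 [  0.           0.           1.        ]]
wrist ['img', 'camera_matrix', 'position', 'orientation'] [0.08773367 0.72263455 0.37334009] [-0.11281361 -0.08940085  0.61872073  0.77231162] [[303.22764368   0.         258.41093595]
 [  0.         303.22764368 191.73302524]
 [  0.           0.           1.        ]]
{'time_s': 0.15, 'joints': array([-1.44250313,  0.59194043,  0.04828502,  1.60956388, -0.03326167,
        0.9426951 , -0.03367191]), 'joint_velocities': array([-0.00151687, -0.00474138, -0.00051842, -0.00356598, -0.0007751 ,
       -0.001353  , -0.00159059]), 'tau': array([ 2.54137252e-03, -5.49248672e+01,  1.54937278e+00, -1.98454142e+01,
        9.52031492e-03,  5.62267800e-03, -6.32791579e-07]), 'ee_pos': array([0.15932592, 0.70662915, 0.24736617]), 'eef_rot': array([ 0.55266   ,  0.44116464, -0.44210593, -0.55179981]), 'force': array([-0.73705584, -0.22295392, -0.42231263]), 'moment': array([-0.02790501, -0.00925162, -0.01800839]), 'finger_gap': 0.08549983100182894}
```

View pics/scene0.png

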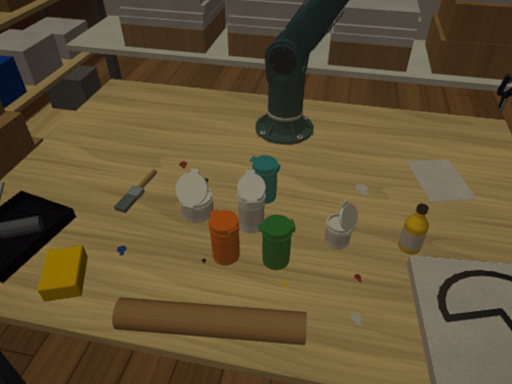

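View pics/top0.png

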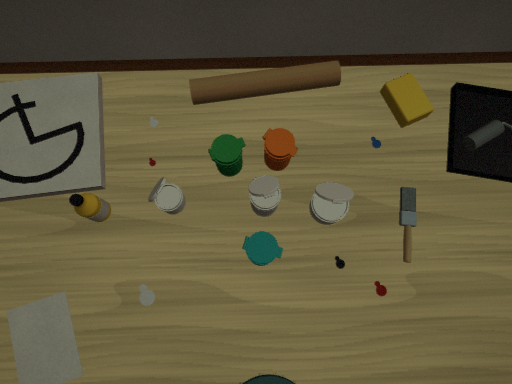

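View pics/wrist0.png

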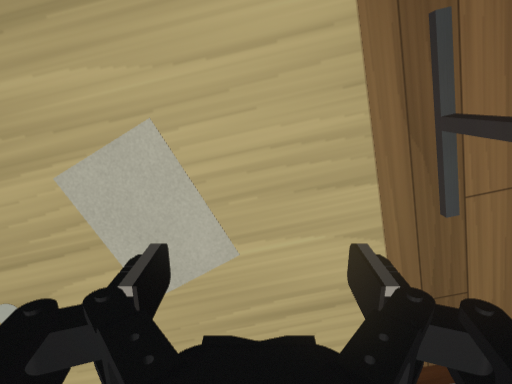

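Run:
```python
from h import *
a=cv2.imread('pics/scene0.png')[150:275,165:365]; b=cv2.imread('pics/top0.png')[120:270,205:365]
cv2.imwrite('pics/c1.png',cv2.resize(a,None,fx=4,fy=4,interpolation=cv2.INTER_CUBIC))
cv2.imwrite('pics/c2.png',cv2.resize(b,None,fx=4,fy=4,interpolation=cv2.INTER_CUBIC))
```

```text
(no output)
```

View pics/c1.png

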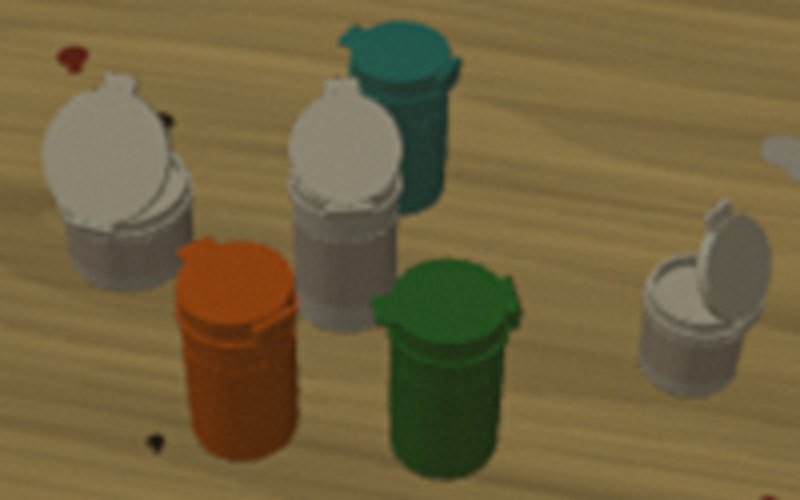

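View pics/c2.png

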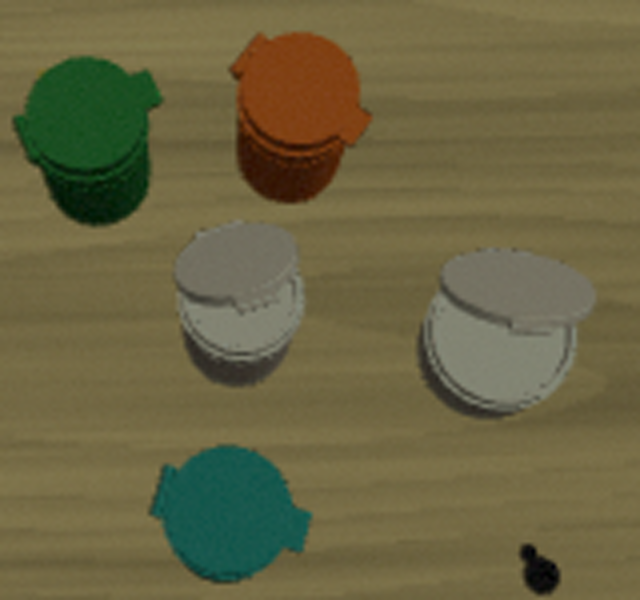

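Run:
```python
from h import *
def g(im): 
    im=im.astype(float); im=(im-im.min())/(im.max()-im.min())*255; return im.astype('uint8')
a=g(cv2.imread('pics/scene0.png')[165:237,232:272]); b=g(cv2.imread('pics/top0.png')[170:220,240:290])
A=cv2.resize(a,None,fx=8,fy=8,interpolation=cv2.INTER_CUBIC);B=cv2.resize(b,None,fx=8,fy=8,interpolation=cv2.INTER_CUBIC)
o=np.zeros((576,730,3),'uint8'); o[:,:320]=A; o[:400,330:]=B; cv2.imwrite('pics/c3.png',o)
```

```text
(no output)
```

View pics/c3.png

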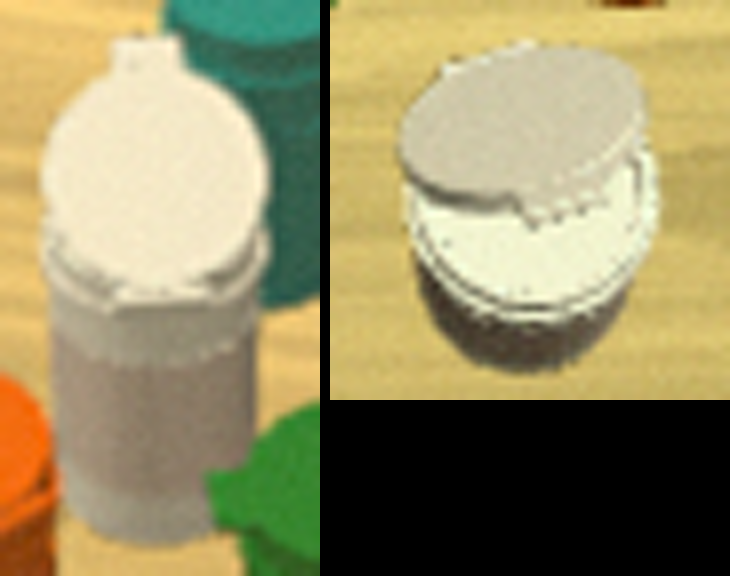

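```bash
cat > m.py <<'E'
from h import *
s=load('scene0.png'); t=load('top0.png')
S=lambda x,y:(x/8-.44+232,y/8-.44+165)
T=lambda x,y:((x-330)/8-.44+240,y/8-.44+170)
print('rim L R bottom',[onz(t,*T(*p),.125) for p in [(407,200),(660,190),(530,320)]])
c=onz(t,*T(407,200),.125)/2+onz(t,*T(660,190),.125)/2
print('centre',c)
h=[onz(t,*T(*p),.125) for p in [(450,70),(535,44)]]; print('hinge top',h)
h2=[onz(s,*S(*p),.125) for p in [(115,303),(210,297)]]; print('hinge scene',h2)
def tri(p,q):
    (o1,d1),(o2,d2)=ray(s,*S(*p)),ray(t,*T(*q))
    A=np.stack([d1,-d2],1); k=np.linalg.lstsq(A,o2-o1,rcond=None)[0]
    a,b=o1+k[0]*d1,o2+k[1]*d2; return (a+b)/2,np.linalg.norm(a-b)
print('tab',tri((147,37),(568,217)))
print('tabL',tri((112,40),(525,223)),'tabR',tri((182,37),(608,208)))
print('base front scene',onz(s,*S(140,545),0),'base top near',onz(t,*T(530,370),0), 'base top L R', onz(t,*T(425,290),0),onz(t,*T(635,285),0))
E
python3 m.py
```

```text
rim L R bottom [array([0.53379017, 0.03092911, 0.125     ]), array([ 0.5348087 , -0.04472322,  0.125     ]), array([ 0.4964111, -0.0045395,  0.125    ])]
centre [ 0.53429943 -0.00689706  0.125     ]
hinge top [array([0.5736767 , 0.01699585, 0.125     ]), array([ 0.58114237, -0.00892371,  0.125     ])]
hinge scene [array([ 0.57991553, -0.00632772,  0.125     ]), array([0.57048176, 0.02334612, 0.125     ])]
tab (array([ 0.51374867, -0.01218552,  0.18385447]), np.float64(0.003835258979048864))
tabL (array([ 0.51503485, -0.01173953,  0.18249446]), np.float64(0.01961817741771077)) tabR (array([ 0.51373019, -0.0119825 ,  0.18558867]), np.float64(0.026682228769989585))
base front scene [ 0.56813721 -0.0022199   0.        ] base top near [ 0.50292001 -0.0082392   0.        ] base top L R [0.53129463 0.02637296 0.        ] [ 0.5310763  -0.04480017  0.        ]
```

The tall white jar is the one at scene (251,200) / top (265,195): it is narrow and about 125 mm high to the rim. The other white ones are the wide low jar (scene 197,195) and the small low jar (scene 340,230). The green, orange and turquoise ones are decoys.

The numbers agree. The rim measures 75 mm, and the centre is about (0.534, -0.008). The hinge points along a yaw of about 17°, and the tab is 82 mm from the hinge against 83 mm expected. That puts the opening angle at about 0.8.

```bash
cat > plan.py <<'E'
from h import *
yaw=np.radians(17); xh=np.array([np.cos(yaw),np.sin(yaw),0]); Z=np.array([0,0,1.])
C=np.array([.534,-.008,0]); H=C+.036*xh+.125*Z
def P(th,r=.056): return H-xh*(r*np.cos(th)-.008*np.sin(th))+Z*(r*np.sin(th)+.008*np.cos(th))
def tcp(th,half=.013,r=.056): return P(th,r)+xh*half+Z*.017
yh=np.cross(Z,xh)
# tool x (jaw) along +-yh or +-xh, z down
def quat(x): return R.from_matrix(np.stack([x,np.cross(-Z,x),-Z],1)).as_quat()
E
python3 - <<'E'
from plan import *
s,t=load('scene0.png'),load('top0.png')
print(proj(s,[H,P(.8,.082),C]),proj(t,[H,P(.8,.082)]))
q0=bot.get_obs()['joints']; print(R.from_quat(bot.get_obs()['eef_rot']).as_matrix().round(2))
for n,x in [('+y',yh),('-y',-yh),('+x',xh),('-x',-xh)]:
    for p in [tcp(1.15)+.08*Z,tcp(0)]:
        j=bot.inverse_kinematics(p,quat(x)); print(n,None if j is None else np.round(j,2))
E
```

```text
[[250.22778182 200.04468886]
 [248.5921988  168.68223583]
 [249.7828752  223.98198589]] [[260.6201202  180.25379946]
 [268.61234368 193.87336239]]
[[ 0.22 -0.   -0.98]
 [ 0.98 -0.    0.22]
 [-0.   -1.   -0.  ]]
+y None
+y None
-y None
-y [-0.58  1.36  0.83  1.47 -0.04  2.02 -0.78]
+x [-1.26  1.18  1.05  2.14  0.88  0.81 -0.96]
+x [-1.26  1.39  0.91  2.18  0.8   0.71 -1.15]
-x [ 0.19  0.91  0.24  1.76 -1.05  1.99 -1.88]
-x [ 0.1   1.13  0.42  1.8  -1.04  2.02 -1.57]
```

The tool's y axis is the finger axis, so I'm correcting the orientation.

```bash
cat >> plan.py <<'E'
def quat(x): return R.from_matrix(np.stack([x,-Z,np.cross(x,-Z)],1)).as_quat()
E
python3 - <<'E'
from plan import *
for n,x in [('+y',yh),('-y',-yh),('+x',xh),('-x',-xh)]:
    for p in [tcp(1.15)+.08*Z,tcp(0)]:
        j=bot.inverse_kinematics(p,quat(x)); print(n,None if j is None else np.round(j,2))
E
```

```text
+y [-0.3   0.37  0.29  1.95 -0.14  0.84  1.93]
+y [-0.09  0.49  0.03  2.13 -0.03  0.52  1.83]
-y [-0.72  0.49  0.9   1.97 -0.49  0.91 -0.84]
-y [-0.53  0.58  0.65  2.15 -0.62  0.6  -0.7 ]
+x [-0.48  0.4   0.53  1.96 -0.27  0.85  0.49]
+x [-0.31  0.51  0.34  2.14 -0.32  0.53  0.56]
-x [-0.86  0.64  1.19  1.97 -0.7   1.03 -2.18]
-x [ 0.22  0.51 -0.38  2.12  0.34  0.57  3.03]
```

Run:
```python
from plan import *
bot.set_gripper(0.0)
p=bot.get_obs()['ee_pos']; bot.move_l(p+.08*Z,max_speed=.2)
bot.move_pose(tcp(1.15)+.08*Z,quat(xh))
o=bot.get_obs(); print(o['time_s'],o['ee_pos'],tcp(1.15)+.08*Z,o['force'],o['finger_gap'])
w=snap('scene','s1.png'); print(proj(w,[o['ee_pos']-.017*Z,P(1.15)]))
a=w['img'][80:240,170:330]; cv2.imwrite('pics/s1c.png',cv2.resize(a[:,:,::-1],None,fx=3.7,fy=3.7,interpolation=cv2.INTER_CUBIC)); snap('wrist','w1.png')
```

```text
4.3333 [0.56622227 0.00304299 0.27629686] [0.56596622 0.00177305 0.27638268] [0.1029878  0.08146142 0.18627561] 0.0001105134854909159
[[250.08069637 158.15062521]
 [249.58582429 180.25443435]]
```

View pics/s1c.png

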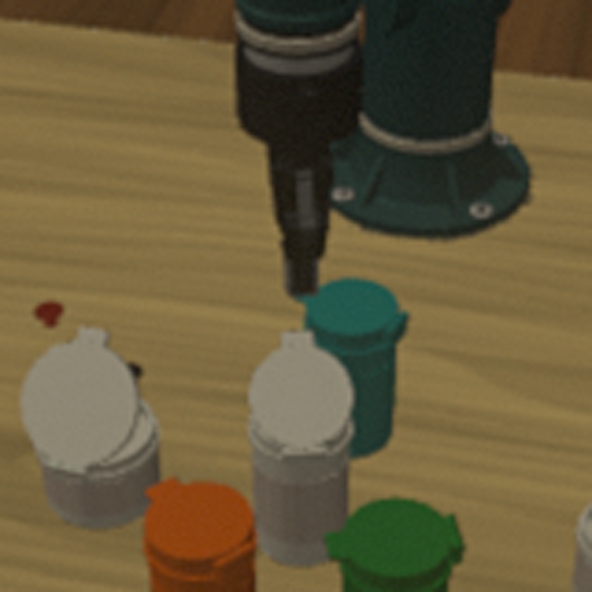

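View pics/w1.png

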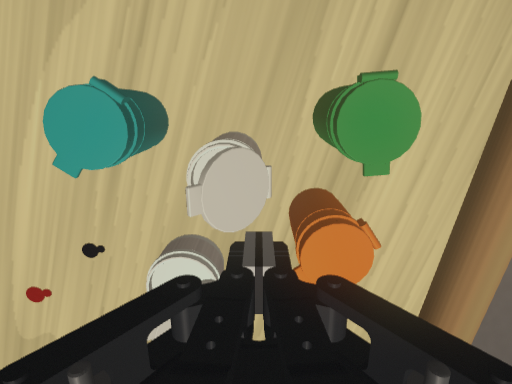

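The fingertip shows at scene (251,160) against a predicted (250,158), so tip length and calibration agree. Next is the descent on the hinge side, then a sweep along the lid's arc.

Run:
```python
from plan import *
def rep(n):
    o=bot.get_obs(); print(n,round(o['time_s'],2),o['ee_pos'].round(4),o['force'].round(2))
hit=bot.move_l(tcp(1.15),max_speed=.08,contact_N=4); rep(('down',hit))
if not hit:
  for th in [.95,.75,.6,.45,.3,.2]:
    hit=bot.move_l(tcp(th),max_speed=.05,contact_N=4); rep((th,hit))
    if hit: break
w=snap('scene','s2.png'); a=w['img'][80:240,170:330]; cv2.imwrite('pics/s2c.png',cv2.resize(a[:,:,::-1],None,fx=3.7,fy=3.7,interpolation=cv2.INTER_CUBIC))
```

```text
('down', False) 5.58 [0.5665 0.0017 0.1969] [ 0.99 -0.81 -0.35]
(0.95, False) 5.96 [ 0.5553 -0.0015  0.1922] [-0.5  -0.11 -0.11]
(0.75, False) 6.33 [ 0.5464 -0.0042  0.1858] [-0.44 -0.41 -0.45]
(0.6, False) 6.65 [ 0.5405 -0.0059  0.1799] [0.28 0.57 0.12]
(0.45, False) 6.97 [ 0.5353 -0.0075  0.1732] [-0.48  0.42 -0.42]
(0.3, False) 7.28 [ 0.5314 -0.0087  0.1658] [-0.24  1.07 -0.03]
(0.2, False) 7.55 [ 0.5295 -0.0093  0.1606] [ 0.56 -0.47  0.51]
```

View pics/s2c.png

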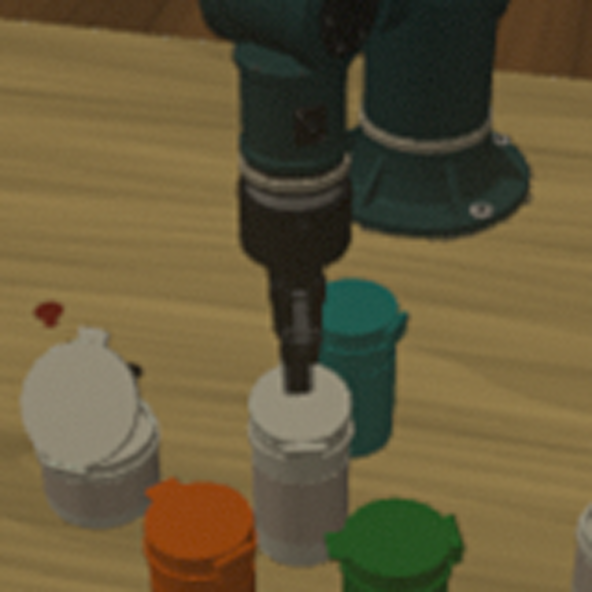

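The lid is following the fingertip and the jar hasn't moved. Now a slow press until contact builds.

Run:
```python
from plan import *
def rep(n):
    o=bot.get_obs(); print(n,round(o['time_s'],2),o['ee_pos'].round(4),o['force'].round(2))
hit=bot.move_l(tcp(.1),max_speed=.03,contact_N=5); rep(hit)
if not hit:
    p=tcp(0); hit=bot.move_l(p-.008*Z,max_speed=.01,contact_N=5); rep(hit)
bot.sleep(.3); rep('hold')
w=snap('scene','s3.png'); a=w['img'][80:240,170:330]; cv2.imwrite('pics/s3c.png',cv2.resize(a[:,:,::-1],None,fx=3.7,fy=3.7,interpolation=cv2.INTER_CUBIC))
```

```text
False 7.94 [ 0.5281 -0.0097  0.1553] [0.5  0.06 0.5 ]
True 8.67 [ 0.5278 -0.0099  0.1499] [-1.34  0.18  5.27]
hold 8.97 [ 0.5278 -0.0099  0.1499] [-0.33  0.07  5.47]
```

View pics/s3c.png

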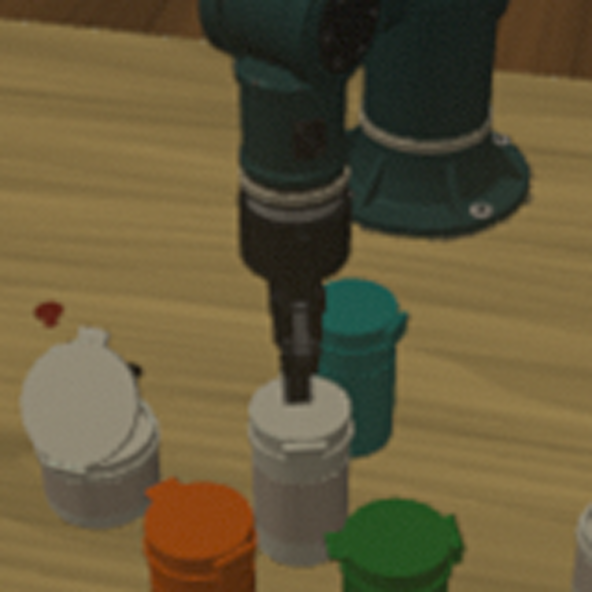

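Contact came with the tip at z = 0.1499 − 0.017 = 0.133, exactly the shut-lid height, at about 5.4 N. Withdrawing and checking.

Run:
```python
from plan import *
p=bot.get_obs()['ee_pos']; bot.move_l(p+.15*Z,max_speed=.1)
bot.move_l(p+np.array([-.02,.12,.2]),max_speed=.15); bot.sleep(.3)
o=bot.get_obs(); print(o['time_s'],o['ee_pos'],o['force'])
w=snap('scene','s4.png'); a=w['img'][150:270,165:365]; A=cv2.resize(a[:,:,::-1],None,fx=3.7,fy=3.7,interpolation=cv2.INTER_CUBIC)
t=snap('top','t4.png')
d=cv2.absdiff(load('scene0.png')['img'],w['img']).max(2)>60
print('changed scene px box',[ (v.min(),v.max()) for v in np.nonzero(d[150:,:])])
cv2.imwrite('pics/s4c.png',A); b=t['img'][120:270,205:365]; cv2.imwrite('pics/t4c.png',cv2.resize(b[:,:,::-1],None,fx=3.7,fy=3.7,interpolation=cv2.INTER_CUBIC))
```

```text
12.0 [0.50781937 0.10941948 0.34978468] [0.02555455 0.07956067 0.21637615]
changed scene px box [(np.int64(20), np.int64(37)), (np.int64(253), np.int64(265))]
```

View pics/s4c.png

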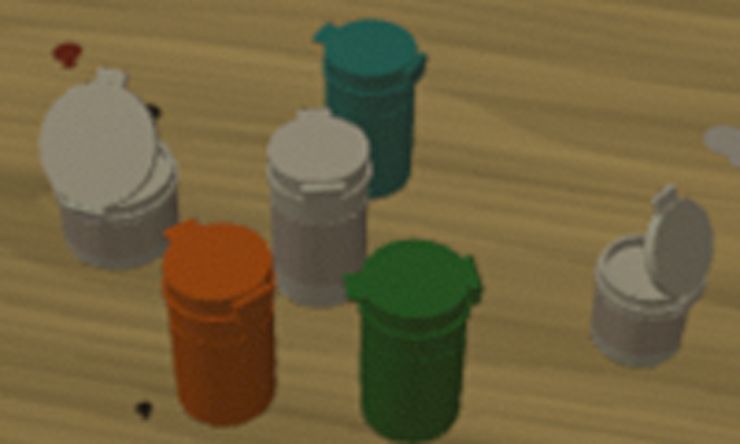

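View pics/t4c.png

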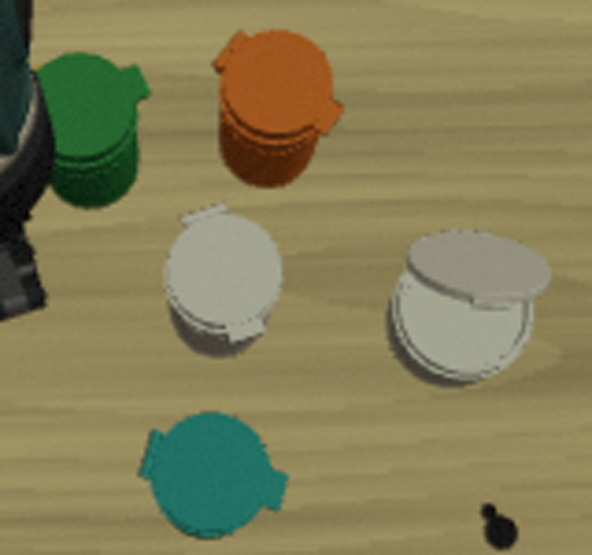

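The lid lies flat on the rim at scene (251,190), and the jar stands where it was. The other lids are still open, and the only change in the table part of the scene view is the tall lid itself.

```bash
python3 -c "
from h import *
print(bot.sign_off())"
```

```text
the job is handed in; nothing more can be done
None
```

I shut the tall white jar's lid with closed fingertips, withdrew and handed the job in at about 12 s of the 38 s allowed. No verdict is reported.

- **Press:** I swept the lid down along its arc from about 0.8 rad open. The final press stopped at about 5.4 N with the fingertip at 133 mm, the height given for the shut lid.
- **Last checks:** Afterwards the lid lay flat on the rim in both fixed views. In the table part of the scene camera view, only the tall lid had changed between the before and after pictures. The tall jar, the other two jars with their open lids, the bottle and the brush showed no visible movement there. The arm was clear and the tool force was near zero.
- **Disagreements:** No check failed. My first tab-corner triangulation paired the wrong corners, so I dropped it and used the tab centre instead. That gave 82 mm from the hinge against the expected 83 mm.

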